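Weigh the sample pot on the hand spring scale

TASK

Weigh the metal pot with the hand spring scale: take the scale off its stand by its grip, hook it under the pot's wire bail and lift until the pot hangs just clear of the table, about 1 cm up and never as much as 3 cm, and hold it still there for 3 seconds. Then set the pot gently back down where it stood, unhook, and hang the scale on its stand again. Handle the pot by the scale alone, without jerks or hard pressing, and leave the vials and the counter where they are.

Things in the scene. Friction and masses are not known exactly. Their poses are not given: they have to be found in the camera images.
- stand: Grey and silver stand, fixed: foot plate 130 x 100 x 12 mm, post at its back (local x = +52 mm), two prongs pointing to local -x, tops at 140 mm. Origin: on the table, under the place of the scale's axis; x points to the post, z up. Nothing on it is higher than 147 mm.
- stand_seat (a point): Point midway between the prongs, level with their tops (140 mm up): the scale's origin lies here when it hangs. Axes as the stand's. Gap between the prongs 30 mm in y (tube: 22 mm). Lips 3 mm high at the prong ends leave the collar 6 mm play to -x, a block at the back 19 mm to +x. With the stand's yaw the scale, hook and all, passes the gap straight up or down.
- scale: Hand spring scale, upright, loose, 0.16 kg, hanging in the stand at the start with the stand's yaw. Origin: on its axis, underside of the blue collar (48 mm across, 5 mm thick). Grip: blue bar, 60 mm long in x, 16 mm wide in y, 20 to 56 mm above the origin (middle 38 mm): pinch it across y. White tube, 22 mm across, to 60 mm below the origin; steel hook below it.
- scale_hook (a joint): Reading of the scale: travel of the hook down out of the tube, 0 (no load) to 0.065 m (end stop). Load in N = about 130 x reading + 0.1 (friction 0.1 N). The pot weighs 2.2 to 6.6 N, not known beforehand, so the hook comes out some 16 to 50 mm before the pot leaves the table.
- hook_saddle (a point): Where the centre of a 5 mm wire lies when it hangs in the hook: on the scale's axis, 105 mm below the scale's origin (143 mm below the middle of the grip) plus the reading. The hook is bent from 5 mm wire in the scale's x-z plane, 16 mm to either side of the axis; its lowest point is 8 mm below this point. Closed on the -x side, open to +x.
- hook_tip (a point): Top of the hook's free tip: 13.5 mm from the axis on the +x side, 15.5 mm above the saddle point. The mouth is the 20 mm gap between this tip and the bend of the shank above it: the bail's wire passes in or out there, its centre about 24 mm above the saddle point (9 mm above the tip), while the hook moves along its x; 35 mm back from the wire it is free.
- pot: Closed metal pot with a green lid and a wire bail, loose, standing on the table, 68 to 71 mm across, lid top 54 mm above its foot. Origin: centre of its foot; z up. The bail is a fixed arch of 5 mm wire in the pot's y-z plane, its legs at y = +-36.5 mm.
- pot_bail (a point): Top of the bail: centre of the wire, 105 mm above the pot's foot. There the wire runs along the pot's y; free height from the wire down to the lid 48 mm. The hook comes in along the pot's x or -x (both sides alike).
- amber_vial: Small amber vial with a white cap, 25 mm across, 55 mm high, loose bystander; origin at its foot.
- white_vial: Small white vial, 25 mm across, 55 mm high, loose bystander; origin at its foot.
- counter: White hand tally counter, 60 x 55 x 29 mm, loose bystander; origin at its foot.

How it is judged (in metres and radians):
On the way:
1. the pot hangs still from the scale's hook, its foot 5 to 15 mm above the table, for 2.5 s (height (world z) of pot between 0.005 and 0.015 m and angle between pot's own z axis and vertical below 0.25 rad and linear speed of pot below 0.05 m/s and contact force between pot and scale above 1 N and value of joint scale_hook above 0.01 m), for 2.5 s.
At the end, for the whole second after the job is handed in: The pot stands upright on the table, unhooked and at rest, within 30 mm of where it stood; the scale hangs at rest in its stand, collar flat on both prongs (height within 3 mm, axis within 22 mm of the seat point, tilt under 0.06 rad), its hook drawn in (height (world z) of pot below 0.003 m and angle between pot's own z axis and vertical below 0.05 rad and distance of pot from where it was at the start of the episode below 0.03 m and linear speed of each of pot, scale below 0.02 m/s and contact force between pot and scale below 0.05 N and horizontal distance between scale and stand_seat below 0.022 m and z of scale in the frame of stand_seat between -0.003 and 0.003 m and angle between scale's own z axis and vertical below 0.06 rad and value of joint scale_hook below 0.004 m); the robot touches nothing.
It fails at once if the pot is lifted 30 mm or more above the table (height (world z) of pot above 0.03 m).
It fails at once if the fingers or the arm touch the pot (contact force between any of the fingers, the arm and pot above 0.5 N).
It fails at once if the pot is bumped, jerked, pressed or dropped (more than 10 N on it) or tipped by more than 0.4 rad (contact force between pot and anything else above 10 N or angle between pot's own z axis and vertical above 0.4 rad).
It fails at once if the scale is forced against its stand with more than 30 N (contact force between scale and stand above 30 N).
It fails at once if a vial or the counter is moved by more than 15 mm or tipped (distance of any of amber_vial, white_vial, counter from where it was at the start of the episode above 0.015 m or angle between any of amber_vial, white_vial's own z axis and vertical above 0.3 rad).
It also fails if it takes over 69 s, if anything falls off the work surface, if the arm or the gripper's body presses on something with over 40 N, if the wrist force passes 120 N, or if a joint passes its speed limit or range.

ROBOT

A 6-joint arm with a two-finger parallel gripper is mounted at the origin on a cart in front of the work surface, level with it; the furniture and walls round the work are solid. World frame = base frame: x ahead of the robot, y to its left, z up, the work surface at z = 0. Lengths are in mm, angles in rad, forces in N, time in s.
With the tool pointing down it reaches from about 275 to 1000 mm from the base axis. Payload 8.4 kg.
Tool frame: the origin (TCP) lies midway between the tips of the shut fingers; the grasp point (between the pads) lies 19 mm behind it; z points along the fingers, y is the line along which they close (so a half turn about z gives the same grasp; the last joint's range is limited). The gripper opens to 85 mm and grips with 20 to 120 N. Pads are 22 mm wide; open, the fingers measure 114 mm over their backs; the gripper's body (76 mm by 85 mm) begins 54 mm behind the grasp point. The pads swing forward as they close: fully open they stand 13 mm farther back than shut.
Start: joints at [-0.002, 0.353, 1.633, -0, 1.155, -0.002], TCP at [625.002, -0, 231.281] pointing down, gripper open.
Joint ranges: [-2.63, 2.63], [-0.92, 2.1], [0.06, 2.66], [-1.3, 4.44], [0, 2.69], [-3.02, 3.02]. Speed limits (rad/s): [2.22, 2.22, 2.79, 3.14, 3.14, 3.14].

INTERFACE

Orientations are given as [roll, pitch, yaw] about the fixed x, y, z axes, in that order (R = Rz(yaw) Ry(pitch) Rx(roll)).
In Python, from rig import monitor, imaging, r gives the robot as it stands.
- The arm moves only by the tool drive_tool, never from a script. Its argument "plan" is a list of rows, each an object of numbers: "x", "y", "z": the shift along the tool's x, y, z in units of 50 mm (1.0 is 50 mm); "ax", "ay", "az": the turn, a rotation vector about the tool's x, y, z in units of 6 degrees (1.0 is 6 degrees); "hand": the finger opening in mm, from 0 to 85.4. In form: [{"x": .., "y": .., "z": .., "ax": .., "ay": .., "az": .., "hand": ..}, ...]. A call has 1 to 8 rows; each row is the pose to reach, as a shift and turn from the pose commanded when the call began, along the tool's axes at that moment; what a row does not reach only later rows make up. A row lasts 1/10 s, in which the tool goes at most 50 mm and 8.59 degrees, less where a joint would pass 70% of its speed; a pose out of reach is approached as far as the arm can. A call with a gripper value outside its range is refused whole. The fingers move at their own pace and stop on an object; "grip_force" is the grip in N (left out, the last holds). Time passes only in rows, so rows that repeat a pose let the fingers close. It gives the time, the measured TCP pose, the force, the opening and the grip force at its end, in the units of the state.
- monitor.sense(): the state, without advancing time (a new reading comes with each control period).
- imaging.grab_frame(name): name is "scene" or "side" or "wrist"; returns the picture (420x560x3 uint8, red, green, blue); there is no depth.
- imaging.camera_info(name): a dict with "mtx" (3x3 intrinsics, pixels), "R" (3x3) and "t" (3): a world point X has camera coordinates R X + t. Camera axes: x right, y down, z forward; pixel columns grow to the right and rows downward; lengths in mm; the calibration is good to about 2 mm. A picture is of the moment at which its call begins: read the wrist's pose just before it. camera_info takes no time and is no camera call; for the wrist camera it gives the pose at the moment of the call.
- r.sign_off(): hands the job in; it is judged then, once.
The state is a dict: "clock": time; "qpos": joint angles; "qvel": joint speeds; "joint_efforts": joint torques, N m; "eef_pos": TCP position; "tcp_rot": TCP orientation; "contact_force": force on the tool from outside, world axes, zero at the start; "wrist_torque": the same for the moment, N m; "opening": opening from 0.0 (shut) to 1.0 (fully open); "grasp_force": force on a finger pad.
Only numpy, scipy, OpenCV 4.12 (cv2) and the standard library are available. Lean on these libraries where they do the work, as an engineer would, in place of code of your own. Each camera call takes 0.05 s, during which the arm holds its last target. There are 200 camera calls.

## Working session

There is one attempt and no reset: what is moved stays moved. The work goes in short steps, Python scripts to look and compute and a tool call to move; the robot and the scene stay as the last step left them, time stands still between calls to the robot, and variables do not carry over. Pictures are saved under pics/ and viewed, at most 10 in all, crops included, and the job is handed in when it is done.

Besides the shell and the picture viewer there is one more tool, called after ">>>" by a JSON object that holds its "api" and its "payload". drive_tool: Moves the arm, as the interface text tells. Its arguments: {"type":"object","properties":{"plan":{"type":"array","items":{"type":"object","properties":{"x":{"type":"number"},"y":{"type":"number"},"z":{"type":"number"},"ax":{"type":"number"},"ay":{"type":"number"},"az":{"type":"number"},"hand":{"type":"number"}}}},"grip_force":{"type":"number"}},"required":["plan"]}

```bash
mkdir -p pics; ls; python3 - <<'E'
from rig import monitor, imaging, r
import cv2, numpy as np
s=monitor.sense(); print({k:np.round(v,3).tolist() for k,v in s.items()})
a=[]
for n in ["scene","side"]:
    im=imaging.grab_frame(n); cv2.imwrite(f"pics/{n}0.png",im[:,:,::-1])
    c=imaging.camera_info(n); print(n,np.round(c["mtx"],1).tolist(),np.round(c["R"],3).tolist(),np.round(c["t"]).tolist())
E
```

```text
pics
{'clock': 0.0, 'qpos': [-0.002, 0.354, 1.634, -0.0, 1.155, -0.002], 'qvel': [0.0, -0.003, -0.0, -0.001, 0.001, -0.001], 'joint_efforts': [-0.002, -60.524, -34.206, -0.0, 0.009, 0.0], 'eef_pos': [624.518, 0.009, 230.545], 'tcp_rot': [-3.14, 0.0, 1.571], 'contact_force': [-0.605, -0.123, 0.163], 'wrist_torque': [-0.05, 0.017, -0.015], 'grasp_force': 0.0, 'opening': 0.997}
scene [[452.6, 0.0, 275.4], [0.0, 452.6, 205.6], [0.0, 0.0, 1.0]] [[-0.699, -0.715, 0.017], [-0.323, 0.294, -0.899], [0.638, -0.634, -0.437]] [422.0, 323.0, 602.0]
side [[506.3, 0.0, 274.4], [0.0, 506.3, 211.8], [0.0, 0.0, 1.0]] [[-0.947, -0.321, 0.004], [-0.172, 0.498, -0.85], [0.271, -0.806, -0.526]] [567.0, 192.0, 967.0]
```

View pics/scene0.png

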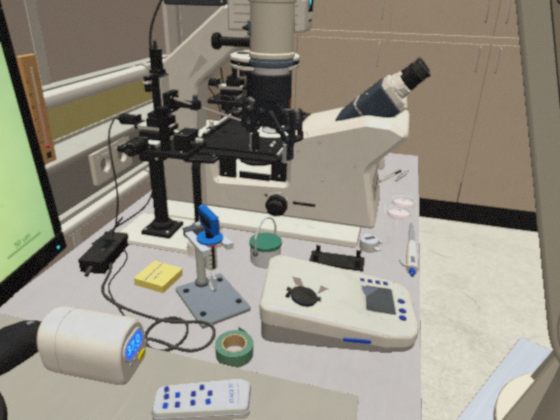

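View pics/side0.png

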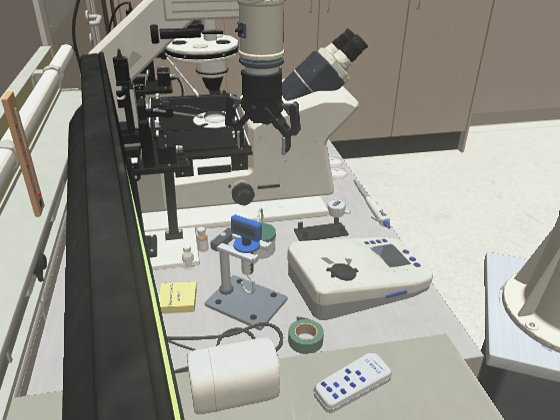

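The scene view shows the scale (blue grip) near (208,222), its stand foot near (213,298) and the pot near (265,245). In the side view the grip is near (246,230), the pot lid near (265,232), and the vials near (187,255) and (202,238). I'll enlarge these areas.

```bash
python3 - <<'E'
from rig import imaging
import cv2, numpy as np
a=cv2.imread("pics/scene0.png")[195:325,170:300]; b=cv2.imread("pics/side0.png")[195:325,175:305]
f=lambda i:cv2.resize(i,(400,400),interpolation=cv2.INTER_CUBIC)
w=imaging.grab_frame("wrist")[:,:,::-1]; cv2.imwrite("pics/wrist0.png",w)
cv2.imwrite("pics/m1.png",np.hstack([f(a),f(b)]))
c=imaging.camera_info("wrist");print({k:np.round(v,3).tolist() for k,v in c.items() if k in("mtx","R","t")})
E
```

```text
{'mtx': [[301.291, 0.0, 279.698], [0.0, 301.291, 209.968], [0.0, 0.0, 1.0]], 'R': [[1.0, -0.001, -0.001], [-0.0, -0.956, 0.294], [-0.001, -0.294, -0.956]], 't': [-624.84, -37.368, 379.714]}
```

View pics/m1.png

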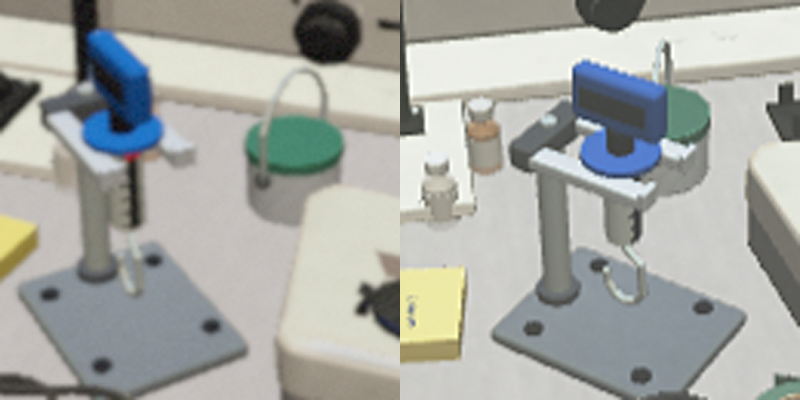

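View pics/wrist0.png

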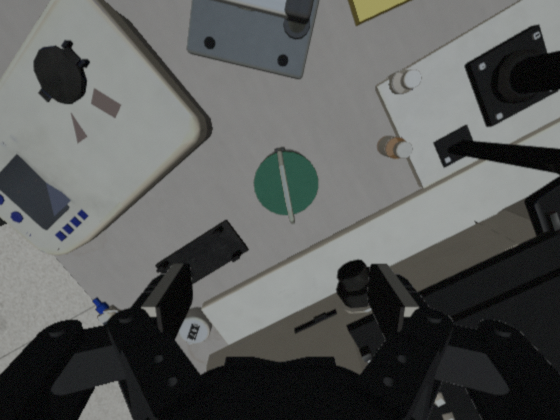

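The wrist view shows the green lid centred near (286,183), the bail running from (280,150) to (292,220) and the foot plate's near edge from (190,45) to (303,77). The vials are near (405,80) and (397,148), and the counter near (193,330). In the enlarged side view, the hook opens towards the post.

```bash
cat > h.py <<'E'
from rig import monitor, imaging, r
import cv2, numpy as np
def ray(c,p):
    d=c["R"].T@np.linalg.inv(c["mtx"])@np.array([p[0],p[1],1.]); return -c["R"].T@c["t"], d/np.linalg.norm(d)
def plane(c,p,z):
    o,d=ray(c,p); return o+d*(z-o[2])/d[2]
def tri(*cp):
    A=0;b=0
    for c,p in cp:
        o,d=ray(c,p); P=np.eye(3)-np.outer(d,d); A=A+P; b=b+P@o
    return np.linalg.solve(A,b)
def cams(): 
    out={}
    for n in("scene","side","wrist"):
        c=imaging.camera_info(n); out[n]={k:np.array(c[k],float) for k in("mtx","R","t")}
    return out
E
python3 - <<'E'
from h import *
C=cams(); pr=lambda n,v:print(n,np.round(v,1).tolist())
S=lambda u,v:(170+u*.325,195+v*.325); D=lambda u,v:(175+(u-400)*.325,195+v*.325)
s,d,w=C["scene"],C["side"],C["wrist"]
for n,p in dict(L=(20,290),T=(158,243),R=(245,348),B=(122,396)).items(): pr("scene foot "+n,plane(s,S(*p),12))
for n,p in dict(L=(493,332),R=(746,316),B=(668,400)).items(): pr("side foot "+n,plane(d,D(*p),12))
for p in [(190,45),(303,77)]: pr("wrist foot",plane(w,p,12))
pr("collar",tri((s,S(123,131)),(d,D(620,154))))
pr("collar scene@143",plane(s,S(123,131),143)); pr("collar side",plane(d,D(620,154),143))
pr("grip top ends: scene", [plane(s,S(*p),196) for p in((97,33),(147,72))][0]); 
pr("post base s",plane(s,S(97,272),12)); pr("post base d",plane(d,D(557,292),12))
im=cv2.imread("pics/wrist0.png"); h=cv2.cvtColor(im,cv2.COLOR_BGR2HSV)
m=cv2.inRange(h,(60,80,30),(90,255,255)); k=cv2.findContours(m,0,2)[0]; k=max(k,key=cv2.contourArea); e=cv2.minEnclosingCircle(k); print(e)
pr("lid",plane(w,e[0],54)); pr("bail tri top",tri((s,S(303,70)),(d,D(666,42))))
for p in((280,150),(292,220)): pr("bail end@62",plane(w,p,62))
pr("bail mid@105",plane(w,(286,185),105))
for n,p,z in(("white",(405,80),40),("amber",(397,148),40),("counter",(193,330),25)): pr(n,plane(w,p,z))
pr("black",plane(w,(245,245),15)); pr("black2",plane(w,(230,222),15));pr("bal corner",plane(w,(210,130),50))
E
```

```text
scene foot L [659.3, 215.7, 12.0]
scene foot T [640.9, 119.8, 12.0]
scene foot R [519.2, 149.9, 12.0]
scene foot B [535.0, 229.1, 12.0]
side foot L [665.4, 214.3, 12.0]
side foot R [521.1, 149.0, 12.0]
side foot B [542.4, 234.5, 12.0]
wrist foot [528.7, 149.8, 12.0]
wrist foot [650.6, 118.0, 12.0]
collar [591.0, 179.1, 141.8]
collar scene@143 [590.0, 179.6, 143.0]
collar side [590.0, 181.4, 143.0]
grip top ends: scene [614.4, 176.7, 196.0]
post base s [641.9, 168.8, 12.0]
post base d [642.8, 166.6, 12.0]
((289.0, 182.0), 31.40073585510254)
lid [634.9, 8.9, 54.0]
bail tri top [628.2, -0.6, 105.7]
bail end@62 [625.3, 43.7, 62.0]
bail end@62 [638.3, -31.6, 62.0]
bail mid@105 [630.7, 16.8, 105.0]
white [752.8, 111.8, 40.0]
amber [752.5, 43.6, 40.0]
counter [505.2, -204.6, 25.0]
black [580.1, -81.9, 15.0]
black2 [562.2, -50.5, 15.0]
bal corner [552.6, 63.0, 50.0]
```

>>> {"api": "drive_tool", "payload": {"plan": [{"x":0.4,"y":-0.08,"z":-0.3,"az":-1.3,"hand":85},{"x":0.9,"y":-0.17,"z":-0.6,"az":-2.6,"hand":85},{"x":1.4,"y":-0.26,"z":-0.6,"az":-3.9,"hand":85},{"x":1.9,"y":-0.36,"z":-0.6,"az":-5.2,"hand":85},{"x":2.4,"y":-0.45,"z":-0.6,"az":-6.5,"hand":85},{"x":2.9,"y":-0.55,"z":-0.6,"az":-7.8,"hand":85},{"x":3.3,"y":-0.62,"z":-0.6,"az":-9.1,"hand":85},{"x":3.6,"y":-0.68,"z":-0.6,"az":-10.4,"hand":85}]}}

```text
invalid input
```

>>> {"api": "drive_tool", "payload": {"plan": [{"az":-1.1,"hand":85},{"az":-2.2,"hand":85},{"az":-2.2,"hand":85},{"az":-2.2,"hand":85},{"az":-2.2,"hand":85}]}}

```text
invalid input
```

```bash
python3 - <<'E'
from h import *
s=monitor.sense(); print({k:np.round(s[k],3).tolist() for k in("clock","qpos","eef_pos","tcp_rot","contact_force")})
C=cams(); w=C["wrist"]; im=imaging.grab_frame("wrist")[:,:,::-1]; cv2.imwrite("pics/w1.png",im)
print({k:np.round(v,3).tolist() for k,v in w.items()})
h=cv2.cvtColor(im.copy(),cv2.COLOR_BGR2HSV); m=cv2.inRange(h,(100,130,60),(125,255,255))
n,l,st,ce=cv2.connectedComponentsWithStats(m)
for i in range(1,n):
    if st[i,4]>80: print(st[i],ce[i])
E
```

```text
{'clock': 0.15, 'qpos': [-0.002, 0.353, 1.634, -0.0, 1.155, -0.002], 'eef_pos': [624.641, -0.005, 230.722], 'tcp_rot': [-3.141, 0.0, 1.571], 'contact_force': [0.406, -0.54, -0.222]}
{'mtx': [[301.291, 0.0, 279.698], [0.0, 301.291, 209.968], [0.0, 0.0, 1.0]], 'R': [[1.0, -0.001, -0.001], [-0.0, -0.956, 0.294], [-0.001, -0.294, -0.956]], 't': [-624.84, -37.368, 379.714]}
[ 93 299  14  15 102] [ 99.41176471 305.83333333]
```

View pics/w1.png

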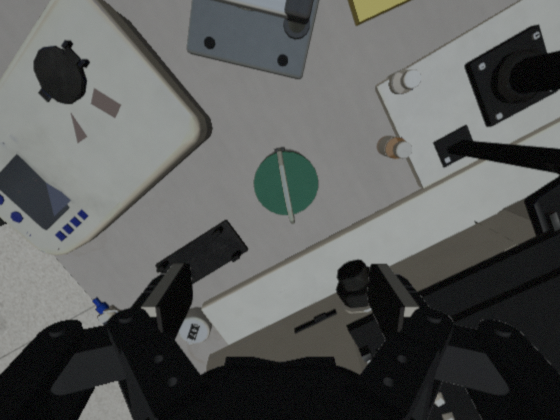

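The view hasn't changed because the calls were refused, probably for missing keys. I'll send every key.

>>> {"api": "drive_tool", "payload": {"plan": [{"x":0.4,"y":-0.08,"z":-0.3,"ax":0,"ay":0,"az":-1.3,"hand":85},{"x":0.9,"y":-0.17,"z":-0.6,"ax":0,"ay":0,"az":-2.6,"hand":85},{"x":1.4,"y":-0.26,"z":-0.6,"ax":0,"ay":0,"az":-3.9,"hand":85},{"x":1.9,"y":-0.36,"z":-0.6,"ax":0,"ay":0,"az":-5.2,"hand":85},{"x":2.4,"y":-0.45,"z":-0.6,"ax":0,"ay":0,"az":-6.5,"hand":85},{"x":2.9,"y":-0.55,"z":-0.6,"ax":0,"ay":0,"az":-7.8,"hand":85},{"x":3.3,"y":-0.62,"z":-0.6,"ax":0,"ay":0,"az":-9.1,"hand":85},{"x":3.6,"y":-0.68,"z":-0.6,"ax":0,"ay":0,"az":-10.4,"hand":85}], "grip_force": 60}}

```text
clock: 1.0
eef_pos: [590.6, 181.3, 261.1]
tcp_rot: [-3.142, -0.0, 2.666]
contact_force: [1.3, -0.4, 0.3]
opening: 0.991
grasp_force: 0.0
```

>>> {"api": "drive_tool", "payload": {"plan": [{"x":0,"y":0,"z":0,"ax":0,"ay":0,"az":-1.1,"hand":85},{"x":0,"y":0,"z":0,"ax":0,"ay":0,"az":-2.2,"hand":85},{"x":0,"y":0,"z":0,"ax":0,"ay":0,"az":-2.2,"hand":85},{"x":0,"y":0,"z":0,"ax":0,"ay":0,"az":-2.2,"hand":85}]}}

```text
clock: 1.4
eef_pos: [590.9, 179.9, 261.2]
tcp_rot: [-3.141, -0.0, 2.887]
contact_force: [0.1, -0.2, 0.7]
opening: 0.997
grasp_force: 0.0
```

```bash
python3 - <<'E'
from h import *
s=monitor.sense(); print({k:np.round(s[k],3).tolist() for k in("clock","qpos","eef_pos","tcp_rot","contact_force")})
C=cams(); w=C["wrist"]; im=imaging.grab_frame("wrist")[:,:,::-1].copy(); cv2.imwrite("pics/w2.png",im)
print({k:np.round(v,3).tolist() for k,v in w.items()})
h=cv2.cvtColor(im,cv2.COLOR_BGR2HSV); m=cv2.inRange(h,(100,130,60),(125,255,255))
n,l,st,ce=cv2.connectedComponentsWithStats(m)
for i in range(1,n):
    if st[i,4]>80: print(st[i],ce[i])
E
```

```text
{'clock': 1.4, 'qpos': [0.293, 0.316, 1.618, -0.0, 1.208, -1.023], 'eef_pos': [590.931, 179.946, 261.161], 'tcp_rot': [-3.141, -0.0, 2.887], 'contact_force': [0.145, -0.158, 0.722]}
{'mtx': [[301.291, 0.0, 279.698], [0.0, 301.291, 209.968], [0.0, 0.0, 1.0]], 'R': [[0.253, 0.968, -0.0], [0.925, -0.241, 0.294], [0.285, -0.074, -0.956]], 't': [-323.952, -550.303, 252.863]}
[ 254  180   51   79 2597] [279.10473623 213.36311128]
```

View pics/w2.png

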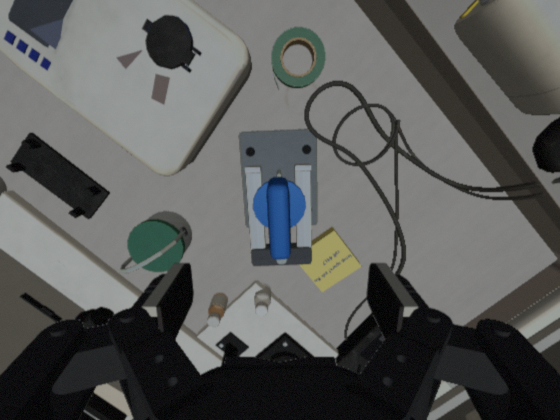

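The wrist view shows the bar under the tool from (278,180) to (280,258), lined up with the collar centred near (279,204). The prong axis is turned slightly against the image, and the bail runs from (123,267) to (185,232). I'll measure the yaw and the bail more closely.

```bash
python3 - <<'E'
from h import *
w=cams()["wrist"]; im=cv2.imread("pics/w2.png"); h=cv2.cvtColor(im,cv2.COLOR_BGR2HSV); m=cv2.inRange(h,(100,130,60),(125,255,255))
m[:, :250]=0
rows=[(y,np.flatnonzero(m[y]).min(),np.flatnonzero(m[y]).max()) for y in range(181,257,5)]; print([tuple(map(int,x)) for x in rows])
P=np.array([plane(w,((a+b)/2,y),196) for y,a,b in rows if y<183 or y>230]); print(np.round(P[[0,-1]],1))
# prongs: bright grey
g=cv2.cvtColor(im,cv2.COLOR_BGR2GRAY)
for y in(172,180,240): print(y,g[y,236:322:2].tolist())
for p in((123,267),(185,232)): print("bail end@68",plane(w,p,68))
k=cv2.findContours(cv2.inRange(h[:, :250],(60,80,30),(90,255,255)),0,2)[0]; k=max(k,key=cv2.contourArea); e=cv2.minEnclosingCircle(k); print(e,plane(w,e[0],54))
E
```

```text
[(181, 274, 289), (186, 262, 296), (191, 257, 300), (196, 255, 303), (201, 254, 304), (206, 254, 304), (211, 255, 303), (216, 256, 301), (221, 260, 298), (226, 267, 291), (231, 270, 289), (236, 270, 289), (241, 270, 289), (246, 270, 289), (251, 270, 290), (256, 271, 288)]
[[560.4 189.8 196. ]
 [615.8 173.9 196. ]]
172 [130, 128, 125, 90, 97, 145, 146, 142, 139, 137, 139, 136, 125, 88, 93, 91, 92, 89, 91, 91, 80, 74, 74, 91, 92, 91, 89, 90, 91, 87, 144, 147, 146, 148, 149, 148, 149, 110, 89, 90, 92, 126, 128]
180 [127, 127, 128, 97, 89, 139, 147, 146, 147, 150, 149, 150, 149, 89, 89, 92, 77, 30, 27, 24, 28, 26, 31, 27, 28, 40, 71, 80, 91, 89, 142, 146, 146, 148, 150, 150, 151, 112, 88, 89, 92, 128, 128]
240 [130, 129, 129, 130, 130, 129, 128, 123, 145, 146, 146, 149, 149, 148, 132, 123, 125, 47, 62, 68, 74, 75, 76, 74, 74, 65, 57, 59, 129, 129, 103, 143, 145, 145, 148, 147, 148, 148, 91, 74, 73, 80, 132]
bail end@68 [641.22093013 -32.95759202  68.        ]
bail end@68 [616.81970814  57.11094127  68.        ]
((154.30587768554688, 243.0808868408203), 26.596324920654297) [625.24353669   8.77208409  54.        ]
```

>>> {"api": "drive_tool", "payload": {"plan": [{"x":0.06,"y":0,"z":0.4,"ax":0,"ay":0,"az":0,"hand":85},{"x":0.06,"y":0,"z":0.8,"ax":0,"ay":0,"az":0,"hand":85},{"x":0.06,"y":0,"z":1.2,"ax":0,"ay":0,"az":0,"hand":80},{"x":0.06,"y":0,"z":1.6,"ax":0,"ay":0,"az":0,"hand":70},{"x":0.06,"y":0,"z":1.85,"ax":0,"ay":0,"az":0,"hand":60},{"x":0.06,"y":0,"z":2.0,"ax":0,"ay":0,"az":0,"hand":50},{"x":0.06,"y":0,"z":2.0,"ax":0,"ay":0,"az":0,"hand":40},{"x":0.06,"y":0,"z":2.0,"ax":0,"ay":0,"az":0,"hand":30}]}}

```text
clock: 2.25
eef_pos: [588.6, 180.9, 162.0]
tcp_rot: [3.141, 0.001, 2.89]
contact_force: [0.1, 0.5, -0.8]
opening: 0.352
grasp_force: 0.0
```

>>> {"api": "drive_tool", "payload": {"plan": [{"x":0,"y":0,"z":0,"ax":0,"ay":0,"az":0,"hand":22},{"x":0,"y":0,"z":0,"ax":0,"ay":0,"az":0,"hand":18},{"x":0,"y":0,"z":0,"ax":0,"ay":0,"az":0,"hand":10},{"x":0,"y":0,"z":0,"ax":0,"ay":0,"az":0,"hand":10},{"x":0,"y":0,"z":0,"ax":0,"ay":0,"az":0,"hand":10},{"x":0,"y":0,"z":0,"ax":0,"ay":0,"az":0,"hand":10}]}}

```text
clock: 2.85
eef_pos: [588.5, 180.8, 162.1]
tcp_rot: [3.141, 0.001, 2.89]
contact_force: [-0.5, -1.4, 5.9]
opening: 0.176
grasp_force: 59.1
```

>>> {"api": "drive_tool", "payload": {"plan": [{"x":0,"y":0,"z":-0.15,"ax":0,"ay":0,"az":0,"hand":10},{"x":0,"y":0,"z":-0.5,"ax":0,"ay":0,"az":0,"hand":10},{"x":0,"y":0,"z":-0.9,"ax":0,"ay":0,"az":0,"hand":10},{"x":0,"y":0,"z":-1.3,"ax":0,"ay":0,"az":0,"hand":10},{"x":0,"y":0,"z":-1.8,"ax":0,"ay":0,"az":0,"hand":10},{"x":0,"y":0,"z":-2.3,"ax":0,"ay":0,"az":0,"hand":10},{"x":0,"y":0,"z":-2.7,"ax":0,"ay":0,"az":0,"hand":10},{"x":0,"y":0,"z":-2.7,"ax":0,"ay":0,"az":0,"hand":10}]}}

```text
clock: 3.65
eef_pos: [589.4, 181.2, 299.4]
tcp_rot: [3.139, 0.004, 2.89]
contact_force: [0.9, 0.0, -2.7]
opening: 0.179
grasp_force: 58.7
```

```bash
python3 - <<'E'
from h import *
s=monitor.sense(); print({k:np.round(s[k],3).tolist() for k in("clock","qpos","eef_pos","tcp_rot","contact_force")})
f=lambda i:cv2.resize(i,(400,400),interpolation=cv2.INTER_CUBIC)
a=imaging.grab_frame("scene")[:,:,::-1]; b=imaging.grab_frame("side")[:,:,::-1]
cv2.imwrite("pics/s2.png",a);cv2.imwrite("pics/d2.png",b)
cv2.imwrite("pics/m2.png",np.hstack([f(a[120:280,150:310]),f(b[120:280,175:335])]))
E
```

```text
{'clock': 3.65, 'qpos': [0.296, 0.282, 1.579, 0.0, 1.275, -1.024], 'eef_pos': [589.405, 181.21, 299.43], 'tcp_rot': [3.139, 0.004, 2.89], 'contact_force': [0.917, 0.013, -2.747]}
```

View pics/m2.png

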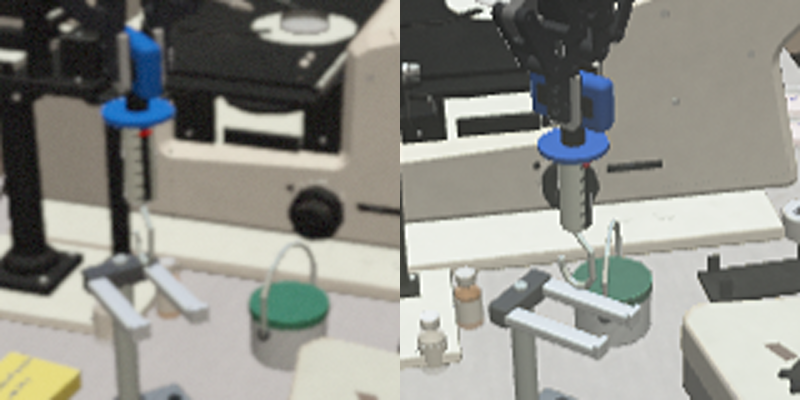

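The scale hangs straight in the fingers with its hook clear of the prongs. In the mosaic, the bail apex is near (293,246) in the scene half and (614,223) in the side half.

```bash
python3 - <<'E'
from h import *
C=cams(); s,d=C["scene"],C["side"]; M=C["wrist"]["mtx"]
A=lambda R,t:dict(mtx=M,R=np.array(R),t=np.array(t))
w0=A([[1.0,-0.001,-0.001],[-0.0,-0.956,0.294],[-0.001,-0.294,-0.956]],[-624.84,-37.368,379.714])
w2=A([[0.253,0.968,0],[0.925,-0.241,0.294],[0.285,-0.074,-0.956]],[-323.952,-550.303,252.863])
for n,a,b in(("e1",(280,150),(185,232)),("e2",(292,220),(123,267)),("lid",(286.5,182.5),(155,244))): print(n,np.round(tri((w0,a),(w2,b)),1))
S=lambda u,v:(150+u*.4,120+v*.4); D=lambda u,v:(175+(u-400)*.4,120+v*.4)
print("apex",np.round(tri((s,S(293,246)),(d,D(614,223))),1))
print("lid s,d",np.round(plane(s,S(289,306),54)),np.round(plane(d,D(612,287),54)))
for n in("s2","d2"):
    im=cv2.imread(f"pics/{n}.png"); h=cv2.cvtColor(im,cv2.COLOR_BGR2HSV); m=cv2.inRange(h,(60,80,30),(90,255,255)); m[:200]=0;m[275:]=0;m[:,:240]=0
    m=cv2.morphologyEx(m,cv2.MORPH_CLOSE,np.ones((5,5)));k=max(cv2.findContours(m,0,2)[0],key=cv2.contourArea); e=cv2.fitEllipse(cv2.convexHull(k)); print(n,e,np.round(plane(s if n=="s2" else d,e[0],53),1))
    hb=cv2.inRange(h,(100,130,60),(125,255,255)); hb[:150]=0 if n=="s2" else 0
E
```

```text
e1 [626.3  41.4  32.4]
e2 [637.9 -26.6  76.9]
lid [631.3   4.7  43. ]
apex [629.2   2.  105.1]
lid s,d [620.  15.  54.] [624.  21.  54.]
s2 ((265.3001403808594, 241.78085327148438), (18.32431411743164, 31.008466720581055), 89.86591339111328) [623.9  12.4  53. ]Traceback (most recent call last):
  File "<stdin>", line 12, in <module>
cv2.error: OpenCV(4.12.0) /io/opencv/modules/imgproc/src/shapedescr.cpp:361: error: (-201:Incorrect size of input array) There should be at least 5 points to fit the ellipse in function 'fitEllipseNoDirect'
```

>>> {"api": "drive_tool", "payload": {"plan": [{"x":-0.05,"y":-0.3,"z":0,"ax":0,"ay":0,"az":-0.4,"hand":10},{"x":-0.16,"y":-0.9,"z":0,"ax":0,"ay":0,"az":-1.0,"hand":10},{"x":-0.28,"y":-1.6,"z":0,"ax":0,"ay":0,"az":-1.8,"hand":10},{"x":-0.4,"y":-2.3,"z":0,"ax":0,"ay":0,"az":-2.6,"hand":10},{"x":-0.5,"y":-2.9,"z":0,"ax":0,"ay":0,"az":-3.2,"hand":10},{"x":-0.58,"y":-3.35,"z":0,"ax":0,"ay":0,"az":-3.7,"hand":10},{"x":-0.63,"y":-3.6,"z":0,"ax":0,"ay":0,"az":-4.0,"hand":10},{"x":-0.64,"y":-3.66,"z":0,"ax":0,"ay":0,"az":-4.0,"hand":10}]}}

```text
clock: 4.55
eef_pos: [572.6, -5.8, 294.5]
tcp_rot: [3.141, -0.003, -2.975]
contact_force: [-0.4, 0.3, -1.5]
opening: 0.178
grasp_force: 58.7
```

>>> {"api": "drive_tool", "payload": {"plan": [{"x":0,"y":0,"z":0,"ax":0,"ay":0,"az":0,"hand":10},{"x":0,"y":0,"z":0,"ax":0,"ay":0,"az":0,"hand":10}]}}

```text
clock: 4.75
eef_pos: [573.4, -3.8, 295.6]
tcp_rot: [3.141, -0.001, -2.975]
contact_force: [0.5, -0.1, -2.6]
opening: 0.177
grasp_force: 58.7
```

```bash
python3 - <<'E'
from h import *
s=monitor.sense(); print({k:np.round(s[k],3).tolist() for k in("clock","qpos","eef_pos","tcp_rot","contact_force")})
w=cams()["wrist"]; np.savez("w3.npz",**w)
f=lambda i,q:cv2.resize(i,q,interpolation=cv2.INTER_CUBIC)
c=imaging.grab_frame("wrist")[:,:,::-1];a=imaging.grab_frame("scene")[:,:,::-1]; b=imaging.grab_frame("side")[:,:,::-1]
cv2.imwrite("pics/s3.png",a);cv2.imwrite("pics/d3.png",b);cv2.imwrite("pics/w3.png",c)
L=np.vstack([f(a[150:280,220:320],(230,299)),f(b[120:250,225:325],(230,299))])
R=f(c[:, :],(570,428)); R=np.vstack([R,np.zeros((170,570,3),np.uint8)])
cv2.imwrite("pics/m3.png",np.hstack([L,R]))
E
```

```text
{'clock': 4.75, 'qpos': [-0.009, 0.218, 1.672, 0.0, 1.253, -1.747], 'eef_pos': [573.361, -3.791, 295.581], 'tcp_rot': [3.141, -0.001, -2.975], 'contact_force': [0.504, -0.07, -2.553]}
```

View pics/m3.png

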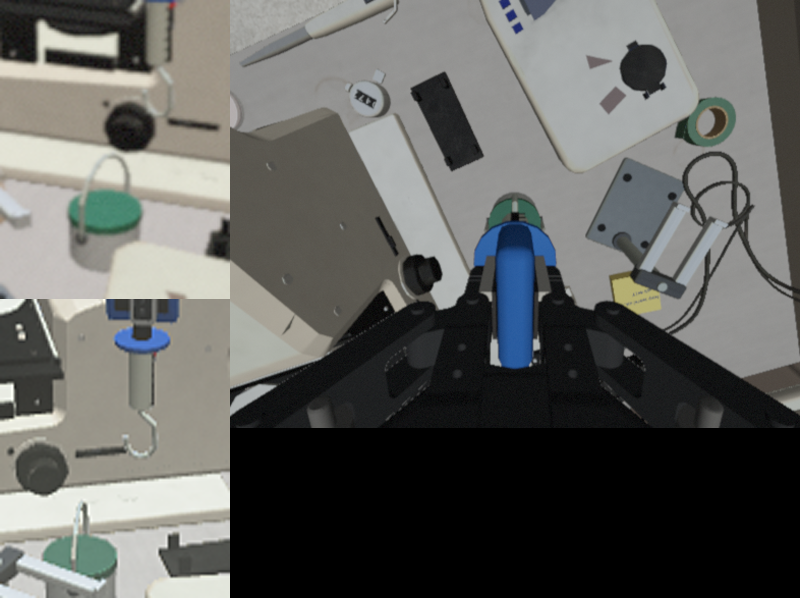

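The side half shows the hook bottom at about (140,457), opening left towards the bail apex at (82,503). In the scene half the hook bottom is at about (163,116) and the bail apex at (110,156). In the wrist view the lid is centred on the bar's line near column 515, so the lateral alignment is good.

```bash
python3 - <<'E'
from h import *
C=cams(); s,d=C["scene"],C["side"]
S=lambda u,v:(220+u/2.3,150+v/2.3); D=lambda u,v:(225+u/2.3,120+(v-299)/2.3)
B=tri((s,S(110,156)),(d,D(82,504))); H=tri((s,S(163,116)),(d,D(140,457)))
print("bail",B,"hookbottom",H,"expected",573.4,-3.8,295.6-22-113+2.5)
print("rel",B-H)
u=np.array([np.cos(.167),np.sin(.167)]); print("along x",(B-H)[:2]@u,"lat",(B-H)[:2]@[-u[1],u[0]])
# reprojection check of pole picks
for n,c,X in(("s",s,B),("d",d,B),("s",s,H),("d",d,H)):
    q=c["mtx"]@(c["R"]@X+c["t"]); print(n,q[:2]/q[2])
# lid side-profile from wrist: centre column at lid's near rim
w=dict(np.load("w3.npz")); 
im=cv2.imread("pics/w3.png"); h=cv2.cvtColor(im,cv2.COLOR_BGR2HSV); m=cv2.inRange(h,(60,80,30),(90,255,255)); m[:,400:]=0
k=max(cv2.findContours(m,0,2)[0],key=cv2.contourArea); x,y,ww,hh=cv2.boundingRect(k); print(x,y,ww,hh)
print("lid near rim",plane(w,(x+ww/2,y),54),"sides",plane(w,(x,y+hh/2),54),plane(w,(x+ww,y+hh/2),54))
E
```

```text
bail [ 6.29828469e+02 -1.51608979e-01  1.04679909e+02] hookbottom [578.58436964 -14.35413928 157.69703433] expected 573.4 -3.8 163.10000000000002
rel [ 51.24409909  14.2025303  -53.01712536]
along x 52.891998229878546 lat 5.486900904556246
s [267.90311444 217.57388518]
d [260.63945474 209.39101621]
s [290.80171401 200.64881298]
d [285.88699215 188.47869133]
254 195 23 30
lid near rim [598.93360219 -17.82135401  54.        ] sides [621.83521698 -29.80583779  54.        ] [6.16761011e+02 4.30851156e-01 5.40000000e+01]
```

>>> {"api": "drive_tool", "payload": {"plan": [{"x":0,"y":0,"z":0.2,"ax":0,"ay":0,"az":0,"hand":10},{"x":0,"y":0,"z":0.5,"ax":0,"ay":0,"az":0,"hand":10},{"x":0,"y":0,"z":0.8,"ax":0,"ay":0,"az":0,"hand":10},{"x":0,"y":0,"z":1.1,"ax":0,"ay":0,"az":0,"hand":10},{"x":0,"y":0,"z":1.4,"ax":0,"ay":0,"az":0,"hand":10},{"x":0,"y":0,"z":1.65,"ax":0,"ay":0,"az":0,"hand":10},{"x":0,"y":0,"z":1.75,"ax":0,"ay":0,"az":0,"hand":10},{"x":0,"y":0,"z":1.75,"ax":0,"ay":0,"az":0,"hand":10}]}}

```text
clock: 5.7
eef_pos: [573.1, -4.3, 207.9]
tcp_rot: [3.141, -0.002, -2.974]
contact_force: [-0.8, 0.7, -2.2]
opening: 0.176
grasp_force: 58.8
```

>>> {"api": "drive_tool", "payload": {"plan": [{"x":-0.1,"y":0,"z":0,"ax":0,"ay":0,"az":0,"hand":10},{"x":-0.25,"y":0,"z":0,"ax":0,"ay":0,"az":0,"hand":10},{"x":-0.4,"y":0,"z":0,"ax":0,"ay":0,"az":0,"hand":10},{"x":-0.4,"y":0,"z":0,"ax":0,"ay":0,"az":0,"hand":10},{"x":-0.4,"y":0,"z":0,"ax":0,"ay":0,"az":0,"hand":10}]}}

```text
clock: 6.2
eef_pos: [593.5, -1.1, 208.8]
tcp_rot: [-3.142, -0.0, -2.974]
contact_force: [0.3, -0.4, -1.2]
opening: 0.178
grasp_force: 58.8
```

```bash
python3 - <<'E'
from h import *
s=monitor.sense(); print({k:np.round(s[k],3).tolist() for k in("clock","eef_pos","tcp_rot","contact_force")})
f=lambda i,q:cv2.resize(i,q,interpolation=cv2.INTER_CUBIC)
a=imaging.grab_frame("scene")[:,:,::-1]; b=imaging.grab_frame("side")[:,:,::-1]
cv2.imwrite("pics/m4.png",np.hstack([f(a[180:270,225:305],(400,450)),f(b[170:260,230:310],(400,450))]))
E
```

```text
{'clock': 6.2, 'eef_pos': [593.544, -1.071, 208.806], 'tcp_rot': [-3.142, -0.0, -2.974], 'contact_force': [0.264, -0.35, -1.23]}
```

View pics/m4.png

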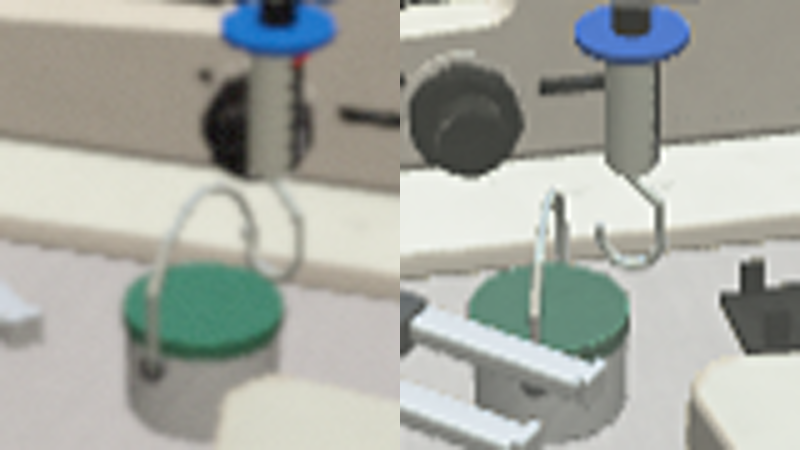

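A clear view. In the scene half the bail apex is at (218,188), the hook tip at (247,232) and the hook bottom at (274,277). In the side half they are at (556,193), (601,226) and (632,265).

```bash
python3 - <<'E'
from h import *
C=cams(); s,d=C["scene"],C["side"]
S=lambda u,v:(225+u/5,180+v/5); D=lambda u,v:(230+(u-400)/5,170+v/5)
u=np.array([np.cos(.167),np.sin(.167)])
P={n:tri((s,S(*a)),(d,D(*b))) for n,a,b in(("apex",(218,188),(556,193)),("tip",(247,232),(601,226)),("bottom",(274,277),(632,265)),("collar",(279,30),(632,37)),("tube end",(271,173),(632,167)))}
for n,p in P.items(): print(n,np.round(p,1),"x,lat rel apex",np.round([(p-P["apex"])[:2]@u,(p-P["apex"])[:2]@[-u[1],u[0]],p[2]-P["apex"][2]],1))
print("TCP-expected: tip", 593.5+13.5*u[0],-1.1+13.5*u[1],208.8-22-105+15.5)
E
```

```text
apex [629.2  -1.9 105. ] x,lat rel apex [0. 0. 0.]
tip [607.7   1.5  94.2] x,lat rel apex [-20.7   6.9 -10.8]
bottom [594.6  -1.7  76. ] x,lat rel apex [-34.1   5.9 -29. ]
collar [595.2  -1.3 187.8] x,lat rel apex [-33.5   6.2  82.8]
tube end [593.6   2.4 127.2] x,lat rel apex [-34.4  10.1  22.2]
TCP-expected: tip 606.8121863539088 1.1440353113988588 97.30000000000001
```

>>> {"api": "drive_tool", "payload": {"plan": [{"x":-0.08,"y":0,"z":0,"ax":0,"ay":0,"az":0,"hand":10},{"x":-0.18,"y":0,"z":0,"ax":0,"ay":0,"az":0,"hand":10},{"x":-0.28,"y":0,"z":0,"ax":0,"ay":0,"az":0,"hand":10},{"x":-0.38,"y":0,"z":0,"ax":0,"ay":0,"az":0,"hand":10},{"x":-0.48,"y":0,"z":0,"ax":0,"ay":0,"az":0,"hand":10},{"x":-0.58,"y":0,"z":0,"ax":0,"ay":0,"az":0,"hand":10},{"x":-0.66,"y":0,"z":0,"ax":0,"ay":0,"az":0,"hand":10},{"x":-0.66,"y":0,"z":0,"ax":0,"ay":0,"az":0,"hand":10}]}}

```text
clock: 7.1
eef_pos: [626.4, 4.5, 208.7]
tcp_rot: [-3.142, 0.0, -2.974]
contact_force: [-0.7, -0.4, -2.1]
opening: 0.179
grasp_force: 58.8
```

>>> {"api": "drive_tool", "payload": {"plan": [{"x":0,"y":0,"z":-0.08,"ax":0,"ay":0,"az":0,"hand":10},{"x":0,"y":0,"z":-0.16,"ax":0,"ay":0,"az":0,"hand":10},{"x":0,"y":0,"z":-0.24,"ax":0,"ay":0,"az":0,"hand":10},{"x":0,"y":0,"z":-0.32,"ax":0,"ay":0,"az":0,"hand":10},{"x":0,"y":0,"z":-0.4,"ax":0,"ay":0,"az":0,"hand":10},{"x":0,"y":0,"z":-0.46,"ax":0,"ay":0,"az":0,"hand":10},{"x":0,"y":0,"z":-0.46,"ax":0,"ay":0,"az":0,"hand":10}]}}

```text
clock: 7.8
eef_pos: [626.1, 4.4, 232.4]
tcp_rot: [-3.141, 0.001, -2.974]
contact_force: [0.1, -0.3, -2.7]
opening: 0.175
grasp_force: 58.7
```

```bash
cat > look.py <<'E'
from h import *
import sys
s=monitor.sense(); print({k:np.round(s[k],3).tolist() for k in("clock","eef_pos","tcp_rot","contact_force")})
for n in("scene","side"):
    im=imaging.grab_frame(n)[:,:,::-1].copy(); cv2.imwrite(f"pics/{n}_{sys.argv[1]}.png",im)
    h=cv2.cvtColor(im,cv2.COLOR_BGR2HSV); m=cv2.inRange(h,(60,80,30),(90,255,255)); m[:205]=0; m[275:]=0; m[:,:235]=0; m[:,300:]=0
    n_,l,st,ce=cv2.connectedComponentsWithStats(m); i=1+np.argmax(st[1:,4]); x,y,w,hh,A=st[i]
    # sub-pixel green extent: intensity-weighted greenness top/bottom edge per column
    g=np.clip(im[:,:,1].astype(float)-im[:,:,2],0,60)[205:275,235:300]; 
    print(n,st[i],np.round(ce[i],2),"green centroid",np.round([(g.sum(0)@np.arange(235,300))/g.sum(),(g.sum(1)@np.arange(205,275))/g.sum()],2))
E
python3 look.py a
```

```text
{'clock': 7.8, 'eef_pos': [626.057, 4.385, 232.351], 'tcp_rot': [-3.141, 0.001, -2.974], 'contact_force': [0.149, -0.253, -2.694]}
scene [257 233  24  18 372] [267.8  241.76] green centroid [266.23 241.09]
side [244 231   1   3   3] [244. 232.] green centroid [260.25 231.63]
```

>>> {"api": "drive_tool", "payload": {"plan": [{"x":0,"y":0,"z":-0.06,"ax":0,"ay":0,"az":0,"hand":10},{"x":0,"y":0,"z":-0.12,"ax":0,"ay":0,"az":0,"hand":10},{"x":0,"y":0,"z":-0.18,"ax":0,"ay":0,"az":0,"hand":10},{"x":0,"y":0,"z":-0.24,"ax":0,"ay":0,"az":0,"hand":10},{"x":0,"y":0,"z":-0.28,"ax":0,"ay":0,"az":0,"hand":10},{"x":0,"y":0,"z":-0.28,"ax":0,"ay":0,"az":0,"hand":10}]}}

```text
clock: 8.5
eef_pos: [625.8, 4.4, 246.0]
tcp_rot: [-3.142, 0.0, -2.974]
contact_force: [-0.4, 0.3, -3.6]
opening: 0.178
grasp_force: 58.5
```

```bash
cat > look.py <<'E'
from h import *
import sys
F=[];V={"scene":[],"side":[]}
for i in range(int(sys.argv[2])):
  for n in V:
    im=imaging.grab_frame(n)[:,:,::-1].copy(); s=monitor.sense(); F.append(s["contact_force"])
    g=im[205:280,240:285].astype(float); g=np.clip(g[:,:,1]-g[:,:,2],0,60)
    cv2.imwrite(f"pics/{n}_{sys.argv[1]}.png",im)
    V[n].append([(g.sum(0)@np.arange(45))/g.sum()+240,(g.sum(1)@np.arange(75))/g.sum()+205])
print({k:np.round(s[k],3).tolist() for k in("clock","eef_pos","tcp_rot")},"F",np.round(np.mean(F,0),2),{k:np.round(np.mean(v,0),2).tolist() for k,v in V.items()})
E
python3 look.py b 3
```

```text
{'clock': 8.8, 'eef_pos': [625.754, 4.382, 245.61], 'tcp_rot': [3.142, -0.0, -2.974]} F [ 0.32  0.29 -3.81] {'scene': [266.15, 241.1], 'side': [259.54, 231.71]}
```

>>> {"api": "drive_tool", "payload": {"plan": [{"x":0,"y":0,"z":-0.04,"ax":0,"ay":0,"az":0,"hand":10},{"x":0,"y":0,"z":-0.08,"ax":0,"ay":0,"az":0,"hand":10},{"x":0,"y":0,"z":-0.12,"ax":0,"ay":0,"az":0,"hand":10},{"x":0,"y":0,"z":-0.16,"ax":0,"ay":0,"az":0,"hand":10},{"x":0,"y":0,"z":-0.16,"ax":0,"ay":0,"az":0,"hand":10},{"x":0,"y":0,"z":-0.16,"ax":0,"ay":0,"az":0,"hand":10}]}}

```text
clock: 9.4
eef_pos: [625.8, 4.4, 253.8]
tcp_rot: [3.142, -0.0, -2.974]
contact_force: [0.5, 0.0, -5.8]
opening: 0.182
grasp_force: 58.4
```

```bash
python3 look.py c 3
```

```text
{'clock': 9.7, 'eef_pos': [625.797, 4.39, 253.689], 'tcp_rot': [3.142, -0.0, -2.974]} F [ 0.14  0.35 -4.76] {'scene': [266.16, 241.1], 'side': [259.54, 231.72]}
```

Still standing, and the load is growing as expected, so I'll go on.

>>> {"api": "drive_tool", "payload": {"plan": [{"x":0,"y":0,"z":-0.04,"ax":0,"ay":0,"az":0,"hand":10},{"x":0,"y":0,"z":-0.08,"ax":0,"ay":0,"az":0,"hand":10},{"x":0,"y":0,"z":-0.12,"ax":0,"ay":0,"az":0,"hand":10},{"x":0,"y":0,"z":-0.16,"ax":0,"ay":0,"az":0,"hand":10},{"x":0,"y":0,"z":-0.16,"ax":0,"ay":0,"az":0,"hand":10},{"x":0,"y":0,"z":-0.16,"ax":0,"ay":0,"az":0,"hand":10}]}}

```text
clock: 10.3
eef_pos: [625.9, 4.3, 261.9]
tcp_rot: [-3.142, 0.0, -2.974]
contact_force: [0.8, 0.6, -6.9]
opening: 0.181
grasp_force: 58.4
```

```bash
python3 look.py d 3
```

```text
{'clock': 10.6, 'eef_pos': [625.791, 4.384, 261.682], 'tcp_rot': [3.142, -0.0, -2.974]} F [ 0.14 -0.24 -5.63] {'scene': [266.06, 240.05], 'side': [259.23, 231.06]}
```

The pot has just left the table, about 2 mm up, at roughly 3.7 N. I'll raise it about 7.5 mm more.

>>> {"api": "drive_tool", "payload": {"plan": [{"x":0,"y":0,"z":-0.03,"ax":0,"ay":0,"az":0,"hand":10},{"x":0,"y":0,"z":-0.06,"ax":0,"ay":0,"az":0,"hand":10},{"x":0,"y":0,"z":-0.09,"ax":0,"ay":0,"az":0,"hand":10},{"x":0,"y":0,"z":-0.12,"ax":0,"ay":0,"az":0,"hand":10},{"x":0,"y":0,"z":-0.15,"ax":0,"ay":0,"az":0,"hand":10},{"x":0,"y":0,"z":-0.15,"ax":0,"ay":0,"az":0,"hand":10}]}}

```text
clock: 11.2
eef_pos: [626.0, 4.4, 269.6]
tcp_rot: [-3.142, 0.0, -2.974]
contact_force: [0.3, 0.6, -6.0]
opening: 0.176
grasp_force: 58.4
```

```bash
python3 look.py e 3; python3 - <<'E'
from h import *
C=cams()
for n in("scene","side"):
    c=C[n];q=lambda z:(lambda v:v[:2]/v[2])(c["mtx"]@(c["R"]@np.array([628,5,z])+c["t"])); print(n,q(64)-q(54))
E
```

```text
{'clock': 11.5, 'eef_pos': [625.79, 4.378, 269.196], 'tcp_rot': [3.142, -0.0, -2.974]} F [ 0.06  0.11 -5.96] {'scene': [266.1, 237.12], 'side': [258.88, 229.19]}
scene [ 0.0396625  -4.03904974]
side [-0.04666706 -3.82583411]
```

It hangs at 9.9 mm by the scene view. Now hold still.

>>> {"api": "drive_tool", "payload": {"plan": [{"x":0,"y":0,"z":0,"ax":0,"ay":0,"az":0,"hand":10},{"x":0,"y":0,"z":0,"ax":0,"ay":0,"az":0,"hand":10},{"x":0,"y":0,"z":0,"ax":0,"ay":0,"az":0,"hand":10},{"x":0,"y":0,"z":0,"ax":0,"ay":0,"az":0,"hand":10},{"x":0,"y":0,"z":0,"ax":0,"ay":0,"az":0,"hand":10},{"x":0,"y":0,"z":0,"ax":0,"ay":0,"az":0,"hand":10},{"x":0,"y":0,"z":0,"ax":0,"ay":0,"az":0,"hand":10},{"x":0,"y":0,"z":0,"ax":0,"ay":0,"az":0,"hand":10}]}}

```text
clock: 12.3
eef_pos: [625.8, 4.4, 269.3]
tcp_rot: [3.142, 0.0, -2.974]
contact_force: [0.0, -0.2, -5.5]
opening: 0.179
grasp_force: 58.4
```

>>> {"api": "drive_tool", "payload": {"plan": [{"x":0,"y":0,"z":0,"ax":0,"ay":0,"az":0,"hand":10},{"x":0,"y":0,"z":0,"ax":0,"ay":0,"az":0,"hand":10},{"x":0,"y":0,"z":0,"ax":0,"ay":0,"az":0,"hand":10},{"x":0,"y":0,"z":0,"ax":0,"ay":0,"az":0,"hand":10},{"x":0,"y":0,"z":0,"ax":0,"ay":0,"az":0,"hand":10},{"x":0,"y":0,"z":0,"ax":0,"ay":0,"az":0,"hand":10},{"x":0,"y":0,"z":0,"ax":0,"ay":0,"az":0,"hand":10},{"x":0,"y":0,"z":0,"ax":0,"ay":0,"az":0,"hand":10}]}}

```text
clock: 13.1
eef_pos: [625.8, 4.4, 269.3]
tcp_rot: [-3.142, -0.0, -2.974]
contact_force: [0.2, -0.7, -4.6]
opening: 0.176
grasp_force: 58.4
```

>>> {"api": "drive_tool", "payload": {"plan": [{"x":0,"y":0,"z":0,"ax":0,"ay":0,"az":0,"hand":10},{"x":0,"y":0,"z":0,"ax":0,"ay":0,"az":0,"hand":10},{"x":0,"y":0,"z":0,"ax":0,"ay":0,"az":0,"hand":10},{"x":0,"y":0,"z":0,"ax":0,"ay":0,"az":0,"hand":10},{"x":0,"y":0,"z":0,"ax":0,"ay":0,"az":0,"hand":10},{"x":0,"y":0,"z":0,"ax":0,"ay":0,"az":0,"hand":10},{"x":0,"y":0,"z":0,"ax":0,"ay":0,"az":0,"hand":10},{"x":0,"y":0,"z":0,"ax":0,"ay":0,"az":0,"hand":10}]}}

```text
clock: 13.9
eef_pos: [625.9, 4.4, 269.3]
tcp_rot: [-3.142, 0.0, -2.974]
contact_force: [0.2, 0.7, -5.6]
opening: 0.179
grasp_force: 58.4
```

>>> {"api": "drive_tool", "payload": {"plan": [{"x":0,"y":0,"z":0,"ax":0,"ay":0,"az":0,"hand":10},{"x":0,"y":0,"z":0,"ax":0,"ay":0,"az":0,"hand":10},{"x":0,"y":0,"z":0,"ax":0,"ay":0,"az":0,"hand":10},{"x":0,"y":0,"z":0,"ax":0,"ay":0,"az":0,"hand":10},{"x":0,"y":0,"z":0,"ax":0,"ay":0,"az":0,"hand":10},{"x":0,"y":0,"z":0,"ax":0,"ay":0,"az":0,"hand":10}]}}

```text
clock: 14.5
eef_pos: [625.8, 4.4, 269.3]
tcp_rot: [-3.142, -0.0, -2.974]
contact_force: [0.1, -0.5, -5.7]
opening: 0.178
grasp_force: 58.4
```

```bash
python3 look.py f 3
```

```text
{'clock': 14.8, 'eef_pos': [625.853, 4.379, 269.289], 'tcp_rot': [3.142, 0.0, -2.974]} F [-0.04 -0.14 -5.87] {'scene': [266.12, 237.2], 'side': [258.89, 229.18]}
```

Held steady for over 3 s. Lowering gently.

>>> {"api": "drive_tool", "payload": {"plan": [{"x":0,"y":0,"z":0.03,"ax":0,"ay":0,"az":0,"hand":10},{"x":0,"y":0,"z":0.06,"ax":0,"ay":0,"az":0,"hand":10},{"x":0,"y":0,"z":0.09,"ax":0,"ay":0,"az":0,"hand":10},{"x":0,"y":0,"z":0.12,"ax":0,"ay":0,"az":0,"hand":10},{"x":0,"y":0,"z":0.15,"ax":0,"ay":0,"az":0,"hand":10},{"x":0,"y":0,"z":0.18,"ax":0,"ay":0,"az":0,"hand":10},{"x":0,"y":0,"z":0.22,"ax":0,"ay":0,"az":0,"hand":10},{"x":0,"y":0,"z":0.28,"ax":0,"ay":0,"az":0,"hand":10}]}}

```text
clock: 15.6
eef_pos: [626.0, 4.4, 255.3]
tcp_rot: [-3.141, 0.0, -2.974]
contact_force: [0.2, -0.8, -4.7]
opening: 0.176
grasp_force: 58.4
```

>>> {"api": "drive_tool", "payload": {"plan": [{"x":0,"y":0,"z":0.08,"ax":0,"ay":0,"az":0,"hand":10},{"x":0,"y":0,"z":0.16,"ax":0,"ay":0,"az":0,"hand":10},{"x":0,"y":0,"z":0.24,"ax":0,"ay":0,"az":0,"hand":10},{"x":0,"y":0,"z":0.32,"ax":0,"ay":0,"az":0,"hand":10},{"x":0,"y":0,"z":0.4,"ax":0,"ay":0,"az":0,"hand":10},{"x":0,"y":0,"z":0.46,"ax":0,"ay":0,"az":0,"hand":10},{"x":0,"y":0,"z":0.46,"ax":0,"ay":0,"az":0,"hand":10}]}}

```text
clock: 16.3
eef_pos: [625.6, 4.4, 231.9]
tcp_rot: [3.141, -0.001, -2.974]
contact_force: [1.1, -0.3, -2.3]
opening: 0.179
grasp_force: 58.9
```

```bash
python3 look.py g 3
```

```text
{'clock': 16.6, 'eef_pos': [625.847, 4.386, 232.466], 'tcp_rot': [-3.142, 0.0, -2.974]} F [-0.08 -0.04 -1.86] {'scene': [265.95, 240.77], 'side': [259.22, 231.5]}
```

>>> {"api": "drive_tool", "payload": {"plan": [{"x":0,"y":0,"z":0.08,"ax":0,"ay":0,"az":0,"hand":10},{"x":0,"y":0,"z":0.16,"ax":0,"ay":0,"az":0,"hand":10},{"x":0,"y":0,"z":0.24,"ax":0,"ay":0,"az":0,"hand":10},{"x":0,"y":0,"z":0.32,"ax":0,"ay":0,"az":0,"hand":10},{"x":0,"y":0,"z":0.4,"ax":0,"ay":0,"az":0,"hand":10},{"x":0,"y":0,"z":0.47,"ax":0,"ay":0,"az":0,"hand":10},{"x":0,"y":0,"z":0.47,"ax":0,"ay":0,"az":0,"hand":10}]}}

```text
clock: 17.3
eef_pos: [625.5, 4.3, 208.1]
tcp_rot: [3.141, -0.001, -2.974]
contact_force: [0.4, -0.2, -1.8]
opening: 0.177
grasp_force: 59.0
```

```bash
python3 look.py h 3;  python3 - <<'E'
import cv2,numpy as np
f=lambda i:cv2.resize(i,(400,450),interpolation=cv2.INTER_CUBIC)
cv2.imwrite("pics/m5.png",np.hstack([f(cv2.imread("pics/scene_h.png")[180:270,225:305]),f(cv2.imread("pics/side_h.png")[170:260,230:310])]))
E
```

```text
{'clock': 17.6, 'eef_pos': [625.964, 4.363, 208.999], 'tcp_rot': [-3.142, 0.0, -2.974]} F [-0.2  -0.07 -1.91] {'scene': [265.96, 240.79], 'side': [259.24, 231.45]}
```

View pics/m5.png

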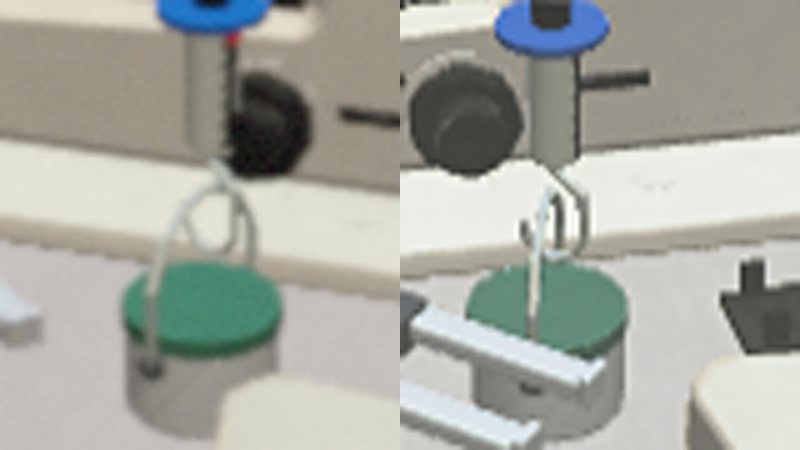

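The pot stands where it was, the hook tip is near (524,224) in the side half and the wire is midway in the mouth at about (556,193). Backing straight out, then up.

>>> {"api": "drive_tool", "payload": {"plan": [{"x":0.08,"y":0,"z":0,"ax":0,"ay":0,"az":0,"hand":10},{"x":0.18,"y":0,"z":0,"ax":0,"ay":0,"az":0,"hand":10},{"x":0.3,"y":0,"z":0,"ax":0,"ay":0,"az":0,"hand":10},{"x":0.42,"y":0,"z":0,"ax":0,"ay":0,"az":0,"hand":10},{"x":0.56,"y":0,"z":0,"ax":0,"ay":0,"az":0,"hand":10},{"x":0.74,"y":0,"z":0,"ax":0,"ay":0,"az":0,"hand":10},{"x":0.94,"y":0,"z":0,"ax":0,"ay":0,"az":0,"hand":10},{"x":1.06,"y":0,"z":0,"ax":0,"ay":0,"az":0,"hand":10}]}}

```text
clock: 18.4
eef_pos: [572.3, -4.6, 208.8]
tcp_rot: [3.142, -0.0, -2.974]
contact_force: [0.9, -0.1, -1.5]
opening: 0.177
grasp_force: 59.0
```

>>> {"api": "drive_tool", "payload": {"plan": [{"x":0,"y":0,"z":-0.3,"ax":0,"ay":0,"az":0,"hand":10},{"x":0,"y":0,"z":-0.7,"ax":0,"ay":0,"az":0,"hand":10},{"x":0,"y":0,"z":-1.1,"ax":0,"ay":0,"az":0,"hand":10},{"x":0,"y":0,"z":-1.5,"ax":0,"ay":0,"az":0,"hand":10},{"x":0,"y":0,"z":-1.75,"ax":0,"ay":0,"az":0,"hand":10},{"x":0,"y":0,"z":-1.8,"ax":0,"ay":0,"az":0,"hand":10},{"x":0,"y":0,"z":-1.8,"ax":0,"ay":0,"az":0,"hand":10}]}}

```text
clock: 19.1
eef_pos: [573.4, -4.5, 298.6]
tcp_rot: [-3.142, 0.0, -2.974]
contact_force: [0.4, -0.8, -2.5]
opening: 0.176
grasp_force: 59.1
```

```bash
python3 look.py i 1; python3 - <<'E'
import numpy as np
from rig import monitor
s=monitor.sense();p=np.array(s["eef_pos"][:2]);y=s["tcp_rot"][2];d=np.array([588.5,180.8])-p
print("tool x,y units",d@[np.cos(y),np.sin(y)]/50,d@[np.sin(y),-np.cos(y)]/50,"az",-np.degrees(2.89-(y+2*np.pi))/6)
E
```

```text
{'clock': 19.2, 'eef_pos': [573.0, -4.473, 297.712], 'tcp_rot': [3.141, -0.002, -2.974]} F [ 0.17 -0.51 -2.42] {'scene': [265.95, 240.92], 'side': [259.2, 231.61]}
tool x,y units -0.9234755784805221 3.6019160720857593 az 4.002148557343694
```

>>> {"api": "drive_tool", "payload": {"plan": [{"x":-0.08,"y":0.3,"z":0,"ax":0,"ay":0,"az":0.4,"hand":10},{"x":-0.23,"y":0.9,"z":0,"ax":0,"ay":0,"az":1.0,"hand":10},{"x":-0.41,"y":1.6,"z":0,"ax":0,"ay":0,"az":1.8,"hand":10},{"x":-0.59,"y":2.3,"z":0,"ax":0,"ay":0,"az":2.6,"hand":10},{"x":-0.74,"y":2.9,"z":0,"ax":0,"ay":0,"az":3.2,"hand":10},{"x":-0.85,"y":3.3,"z":0,"ax":0,"ay":0,"az":3.7,"hand":10},{"x":-0.91,"y":3.55,"z":0,"ax":0,"ay":0,"az":4.0,"hand":10},{"x":-0.92,"y":3.6,"z":0,"ax":0,"ay":0,"az":4.0,"hand":10}]}}

```text
clock: 20.0
eef_pos: [588.4, 182.0, 297.4]
tcp_rot: [-3.141, -0.002, 2.891]
contact_force: [0.1, -0.4, -3.1]
opening: 0.179
grasp_force: 59.0
```

>>> {"api": "drive_tool", "payload": {"plan": [{"x":0,"y":0,"z":0,"ax":0,"ay":0,"az":0,"hand":10},{"x":0,"y":0,"z":0,"ax":0,"ay":0,"az":0,"hand":10},{"x":0,"y":0,"z":0,"ax":0,"ay":0,"az":0,"hand":10}]}}

```text
clock: 20.3
eef_pos: [588.8, 179.8, 298.6]
tcp_rot: [-3.141, -0.0, 2.89]
contact_force: [0.4, 0.5, -3.2]
opening: 0.176
grasp_force: 59.0
```

```bash
cat > seat.py <<'E'
import numpy as np
from rig import monitor
s=monitor.sense();p=np.array(s["eef_pos"][:2]);y=s["tcp_rot"][2];d=np.array([588.5,180.8])-p
print(s["clock"],s["eef_pos"],s["tcp_rot"],"mm tool x,y",d@[np.cos(y),np.sin(y)],d@[np.sin(y),-np.cos(y)],"dz",s["eef_pos"][2]-162.1)
E
python3 seat.py; python3 - <<'E'
from h import *
# red/blue check: grip/collar centroid after lift (m2) vs now, scene and side
for n,o in(("scene","s2"),("side","d2")):
    im=imaging.grab_frame(n)[:,:,::-1].copy(); cv2.imwrite(f"pics/{n}_j.png",im)
    for k in(im,cv2.imread(f"pics/{o}.png")):
        m=cv2.inRange(cv2.cvtColor(k,cv2.COLOR_BGR2HSV),(100,130,60),(125,255,255)); m[:, :170]=0;m[:,280:]=0;m[190:]=0
        nn,l,st,ce=cv2.connectedComponentsWithStats(m); i=1+np.argmax(st[1:,4]); print(n,st[i],np.round(ce[i],2))
E
```

```text
20.3 [588.84607231 179.81461576 298.62885071] [-3.14123947e+00 -2.68969855e-04  2.88984800e+00] mm tool x,y 0.5806171682489835 0.8681197173111022 dz 136.5288507144604
scene [192 131  29  41 543] [207.06 154.96]
scene [191 131  30  40 539] [206.09 154.73]
side [230 170  28  13 225] [243.88 176.99]
side [230 171  28  13 223] [243.87 178.09]
```

>>> {"api": "drive_tool", "payload": {"plan": [{"x":0.01,"y":0.02,"z":0.2,"ax":0,"ay":0,"az":0,"hand":10},{"x":0.01,"y":0.02,"z":0.5,"ax":0,"ay":0,"az":0,"hand":10},{"x":0.01,"y":0.02,"z":0.85,"ax":0,"ay":0,"az":0,"hand":10},{"x":0.01,"y":0.02,"z":1.2,"ax":0,"ay":0,"az":0,"hand":10},{"x":0.01,"y":0.02,"z":1.6,"ax":0,"ay":0,"az":0,"hand":10},{"x":0.01,"y":0.02,"z":2.0,"ax":0,"ay":0,"az":0,"hand":10},{"x":0.01,"y":0.02,"z":2.3,"ax":0,"ay":0,"az":0,"hand":10},{"x":0.01,"y":0.02,"z":2.45,"ax":0,"ay":0,"az":0,"hand":10}]}}

```text
clock: 21.2
eef_pos: [587.6, 181.4, 173.9]
tcp_rot: [-3.14, -0.003, 2.89]
contact_force: [0.1, 0.6, -1.5]
opening: 0.181
grasp_force: 59.0
```

>>> {"api": "drive_tool", "payload": {"plan": [{"x":0,"y":0,"z":0.06,"ax":0,"ay":0,"az":0,"hand":10},{"x":0,"y":0,"z":0.12,"ax":0,"ay":0,"az":0,"hand":10},{"x":0,"y":0,"z":0.16,"ax":0,"ay":0,"az":0,"hand":10},{"x":0,"y":0,"z":0.2,"ax":0,"ay":0,"az":0,"hand":10},{"x":0,"y":0,"z":0.22,"ax":0,"ay":0,"az":0,"hand":10},{"x":0,"y":0,"z":0.22,"ax":0,"ay":0,"az":0,"hand":10}]}}

```text
clock: 21.8
eef_pos: [588.7, 181.8, 165.4]
tcp_rot: [3.141, 0.0, 2.89]
contact_force: [-0.4, 0.3, -1.7]
opening: 0.178
grasp_force: 59.0
```

```bash
python3 seat.py; python3 look.py k 2
```

```text
21.8 [588.73063201 181.79830385 165.43687587] [3.14146319e+00 2.25701719e-04 2.89026522e+00] mm tool x,y -0.024881809234605503 -1.0242961456477295 dz 3.336875871806768
{'clock': 22.0, 'eef_pos': [588.773, 181.806, 165.445], 'tcp_rot': [3.141, 0.0, 2.89]} F [ 0.34  0.89 -1.71] {'scene': [265.95, 240.89], 'side': [258.03, 235.13]}
```

>>> {"api": "drive_tool", "payload": {"plan": [{"x":0,"y":-0.01,"z":0.02,"ax":0,"ay":0,"az":0,"hand":10},{"x":0,"y":-0.02,"z":0.04,"ax":0,"ay":0,"az":0,"hand":10},{"x":0,"y":-0.02,"z":0.06,"ax":0,"ay":0,"az":0,"hand":10},{"x":0,"y":-0.02,"z":0.06,"ax":0,"ay":0,"az":0,"hand":10}]}}

```text
clock: 22.4
eef_pos: [588.4, 180.8, 162.2]
tcp_rot: [-3.142, -0.0, 2.89]
contact_force: [-0.0, 0.1, -2.2]
opening: 0.181
grasp_force: 59.0
```

```bash
python3 seat.py; python3 look.py l 2
```

```text
22.4 [588.3986148  180.79780884 162.22959275] [-3.14152942e+00 -8.19324960e-05  2.89025037e+00] mm tool x,y -0.09765467499425977 0.02733725012319923 dz 0.129592751634533
{'clock': 22.6, 'eef_pos': [588.429, 180.809, 162.211], 'tcp_rot': [-3.142, -0.0, 2.89]} F [ 0.07 -0.41 -2.08] {'scene': [265.96, 240.86], 'side': [258.01, 235.77]}
```

>>> {"api": "drive_tool", "payload": {"plan": [{"x":0,"y":0,"z":0.01,"ax":0,"ay":0,"az":0,"hand":10},{"x":0,"y":0,"z":0.02,"ax":0,"ay":0,"az":0,"hand":10},{"x":0,"y":0,"z":0.02,"ax":0,"ay":0,"az":0,"hand":10}]}}

```text
clock: 22.9
eef_pos: [588.5, 180.8, 162.1]
tcp_rot: [3.141, 0.0, 2.89]
contact_force: [-3.2, -1.8, 6.1]
opening: 0.178
grasp_force: 60.4
```

```bash
python3 look.py m 2
```

```text
{'clock': 23.1, 'eef_pos': [588.431, 180.832, 162.116], 'tcp_rot': [3.141, 0.0, 2.89]} F [-3.24 -1.15  6.52] {'scene': [265.96, 240.91], 'side': [258.01, 235.82]}
```

The collar is seated with light contact. Releasing.

>>> {"api": "drive_tool", "payload": {"plan": [{"x":0,"y":0,"z":0,"ax":0,"ay":0,"az":0,"hand":17},{"x":0,"y":0,"z":0,"ax":0,"ay":0,"az":0,"hand":20},{"x":0,"y":0,"z":0,"ax":0,"ay":0,"az":0,"hand":26},{"x":0,"y":0,"z":0,"ax":0,"ay":0,"az":0,"hand":34},{"x":0,"y":0,"z":0,"ax":0,"ay":0,"az":0,"hand":44},{"x":0,"y":0,"z":0,"ax":0,"ay":0,"az":0,"hand":54},{"x":0,"y":0,"z":0,"ax":0,"ay":0,"az":0,"hand":60},{"x":0,"y":0,"z":0,"ax":0,"ay":0,"az":0,"hand":60}]}}

```text
clock: 23.9
eef_pos: [588.4, 180.8, 161.3]
tcp_rot: [-3.142, 0.0, 2.89]
contact_force: [-0.2, 0.2, -0.5]
opening: 0.703
grasp_force: 0.0
```

>>> {"api": "drive_tool", "payload": {"plan": [{"x":0,"y":0,"z":-0.2,"ax":0,"ay":0,"az":0,"hand":60},{"x":0,"y":0,"z":-0.6,"ax":0,"ay":0,"az":0,"hand":60},{"x":0,"y":0,"z":-1.0,"ax":0,"ay":0,"az":0,"hand":60},{"x":0,"y":0,"z":-1.5,"ax":0,"ay":0,"az":0,"hand":60},{"x":0,"y":0,"z":-1.98,"ax":0,"ay":0,"az":0,"hand":60},{"x":0,"y":0,"z":-1.98,"ax":0,"ay":0,"az":0,"hand":60},{"x":0,"y":0,"z":-1.98,"ax":0,"ay":0,"az":0,"hand":60},{"x":0,"y":0,"z":-1.98,"ax":0,"ay":0,"az":0,"hand":60}]}}

```text
clock: 24.7
eef_pos: [587.9, 180.6, 259.6]
tcp_rot: [-3.141, -0.001, 2.89]
contact_force: [-0.0, 0.4, 0.3]
opening: 0.704
grasp_force: 0.0
```

```bash
python3 look.py n 1; python3 - <<'E'
from h import *
for n in("scene","side"):
    for f in(f"{n}0",f"{n}_n"):
        k=cv2.imread(f"pics/{f}.png"); m=cv2.inRange(cv2.cvtColor(k,cv2.COLOR_BGR2HSV),(100,130,60),(125,255,255)); m[:, :170]=0;m[:,280:]=0;m[:195]=0;m[270:]=0
        nn,l,st,ce=cv2.connectedComponentsWithStats(m); i=1+np.argmax(st[1:,4]); print(f,st[i],np.round(ce[i],2))
E
```

```text
{'clock': 24.8, 'eef_pos': [587.857, 180.645, 259.273], 'tcp_rot': [-3.141, -0.001, 2.89]} F [ 0.32 -0.14 -0.79] {'scene': [265.95, 240.9], 'side': [256.45, 234.25]}
scene0 [197 205  26  40 574] [208.77 227.07]
scene_n [197 205  25  40 555] [208.32 227.55]
side0 [234 237  26  15 202] [245.47 245.1 ]
side_n [234 238  25  14 203] [245.1  245.54]
```

```bash
python3 -c "
from rig import r
print(r.sign_off())"
```

```text
the job is handed in; nothing more can be done
None
```

The job is handed in, verdict not shown: the pot (about 3.7–4 N) hung about 10 mm up for over 3 s, went back where it stood, and the scale is on its stand within about 1 mm of its start.

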